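# Close the screw press on a glued doll plinth

## Robot

A 6-joint arm with a two-finger parallel gripper is mounted at the origin on the work surface. World frame = base frame: x ahead of the robot, y to its left, z up, the work surface at z = 0. Lengths are in m, angles in rad, forces in N, time in s.
With the tool pointing down it reaches from about 0.15 to 0.775 m from the base axis. Payload 6.1 kg.
Tool frame: the origin (TCP) lies on the centre line of the jaws, within the pads' length; the fingertips stand 25 mm ahead of it and the grasp point (between the pads) lies 6 mm ahead of it (env.finger_overhang is the distance from the TCP to the fingertips, in m); z points along the fingers, y is the line along which they close (so a half turn about z gives the same grasp; the last joint's range is limited). The gripper opens to 85 mm and grips with 20 to 120 N. Pads are 22 mm wide; open, the fingers measure 114 mm over their backs; the gripper's body (76 mm by 85 mm) begins 54 mm behind the grasp point. The pads swing forward as they close: fully open they stand 13 mm farther back than shut.
Start: joints at [1.314, 0.126, -0.04, 1.405, 0, 1.571], TCP at [0.133, 0.508, 0.234] pointing down, gripper open.
Joint ranges: [-2.72, 2.72], [-0.95, 1.95], [-1.27, 1.35], [-1.78, 2.02], [-1.46, 1.47], [-3.14, 3.14]. Speed limits (rad/s): [2.39, 2.39, 3.01, 3.14, 3.14, 3.14].

## Interface

Orientations are given as a rotation vector (axis times angle).
In Python, from workcell import read_state, imaging, env gives the robot as it stands. The module is installed in compiled form; this text tells all that it offers.
- The arm moves only by the tool move_arm, never from a script. Its argument "increments" is a list of rows, each an object with "hand": the finger opening in mm, from 0 to 85.4; "delta_pos": the shift along the tool's x, y, z in units of 30 mm (1.0 is 30 mm), a list of three; "twist": the turn, a rotation vector about the tool's x, y, z in units of 6 degrees (1.0 is 6 degrees), a list of three. A call has 1 to 12 rows; each row shifts and turns the commanded pose from where the row before left it, along the tool's axes as they then stand; what a row does not reach is not made up. A row lasts 1/12 s, in which the tool goes at most 41.7 mm and 7.16 degrees, less where a joint would pass 70% of its speed; a pose out of reach is approached as far as the arm can. A call is refused whole if a number of a shift passes 1 or a number of a turn 1, either way. A call with a gripper value outside its range is refused whole. The fingers move at their own pace and stop on an object; the grip force is fixed at half the most. Time passes only in rows, so rows that do not move let the fingers close. It gives the time, the measured TCP pose, the force, the opening and the grip force at its end, in the units of the state.
- read_state(): the state, without advancing time (a new reading comes with each control period).
- imaging.grab_frame(name): name is "side" or "top" or "wrist"; returns the picture (400x640x3 uint8, red, green, blue); there is no depth.
- imaging.get_calibration(name): a dict with "fx", "fy", "cx", "cy" (pixels), "position" and "attitude" of the camera in the world. Camera axes: x right, y up, looking along -z (the intrinsics and any distortion apply to the point x, -y, -z); pixel columns grow to the right and rows downward; lengths in m; the calibration is good to about 2 mm. A picture is of the moment at which its call begins: read the wrist's pose just before it. get_calibration takes no time and is no camera call; for the wrist camera it gives the pose at the moment of the call.
- env.hand_in(): hands the job in; it is judged then, once.
The state is a dict: "t": time; "joint_positions": joint angles; "joint_vel": joint speeds; "tau": joint torques, N m; "eef_pos": TCP position; "eef_rot": TCP orientation; "contact_force": force on the tool from outside, world axes, zero at the start; "torque": the same for the moment, N m; "finger_gap": finger opening in m; "finger_force": force on a finger pad.
Only numpy, scipy, OpenCV 4.12 (cv2) and the standard library are available. Lean on these libraries where they do the work, as an engineer would, in place of code of your own. Each camera call takes 0.05 s, during which the arm holds its last target. There are 200 camera calls.

## Task

A doll's display plinth has just been glued up and lies in the screw press, its small wooden block on top of its large one, under the raised platen. Close the press on it: push the spokes of the handle on top of the screw round clockwise (seen from above) with one finger, gripping nothing, until the platen bears down firmly on the plinth and the handle will not give to a firm push any more, then take the hand away and leave it clamped. Do not touch or shift the glued blocks, and leave the dolls, bottle and tools around the press where they are.

Things in the scene. Friction and masses are not known exactly. Their poses are not given: they have to be found in the camera images.
- press: bench screw press, bolted down: dark iron base 200 x 270 x 24 mm with a steel bed (top 30 mm up), two columns at its y = +-105 mm, an iron crosshead along y, 44 mm wide, 220 mm up (column nuts on it reach 226 mm), the screw upright through its middle. Origin under the base's centre on the table; z up
- platen: the pressing plate, 140 x 160 x 16 mm, guided on the columns; origin at the centre of its underside. It does not turn; it sinks 5 mm for each radian the handle turns clockwise and stays at whatever height it is left (the screw holds itself). Its underside has to come down onto the small block
- hub (a point): centre of the four-spoke handle on top of the screw, on the axis at mid-height of the spokes (about 280 mm up when open); it sinks with the platen. Nothing else stands at spoke height. Below the spokes: the hub (46 mm across, 18 mm down), the 24 mm screw, and the crosshead, about 40 mm below the spokes' mid-height when clamped
- ball (a point): centre of the 32 mm black ball at the end of one spoke, 105 mm from the axis. The four spokes are alike: level round steel bars 12 mm thick at right angles to one another, bare from 23 to 86 mm off the axis, each with such a ball
- wheel (a joint): turn of the handle in rad: 0 fully open, growing clockwise seen from above (closing). At 0 the spokes lie along the press's +-x and +-y, the ball point on +x; at q they are turned clockwise by q. On a spoke 80 mm off the axis free closing takes 3 to 5 N; on the plinth it stiffens over some 15 degrees, and 8 to 15 N there clamps well. It stays where it is left
- plinth_base: the large wooden block, 90 x 90 x 18 mm, lying loose on the press's bed; origin at the centre of its underside
- plinth_top: the small wooden block, 70 x 70 x 12 mm, lying loose (wet glue) on the large one; origin at the centre of its underside
- glue_bottle: bystander: white glue bottle with an orange nozzle, 54 mm across, 146 mm tall; origin under its centre
- doll_a: bystander: mouse doll in white with a black sombrero, 90 mm across the hat, 133 mm tall; origin under its centre
- doll_b: bystander: mouse doll in blue with a black sombrero, 90 mm across the hat, 133 mm tall; origin under its centre
- thread_cone: bystander: green cone of thread, 60 mm across, 110 mm tall; origin under its centre
- spare_plinth: bystander: finished two-step plinth standing on the table, 90 x 90 x 30 mm; origin under its centre
- scissors: bystander: scissors lying flat, 165 mm long; origin under the pivot
- tack_hammer: bystander: small hammer lying flat, 205 mm long, head to its +x; origin under the handle

How it is judged:
At the end, for the whole second after the job is handed in: The platen presses on the small block with more than 30 N, the handle at rest; the small block is flat, within 6 mm of the middle of the large one, and both are within 8 mm of where they started (contact force between platen and plinth_top above 30 N and velocity of joint wheel between -0.05 and 0.05 rad/s and horizontal distance between plinth_top and plinth_base below 0.006 m and distance of each of plinth_top, plinth_base from where it was at the start of the episode below 0.008 m and angle between plinth_top's own z axis and vertical below 0.05 rad); the robot touches nothing.
It fails at once if the glued blocks are touched by the robot (contact force between any of the fingers, the arm and plinth_top above 0.5 N or contact force between any of the fingers, the arm and plinth_base above 0.5 N).
It fails at once if a glued block is shifted or lifted by more than 10 mm (distance of any of plinth_top, plinth_base from where it was at the start of the episode above 0.01 m).
It fails at once if a bystander is shifted, lifted or knocked over (more than 20 mm or 0.3 rad) (distance of any of glue_bottle, doll_a, doll_b, thread_cone, spare_plinth, scissors, tack_hammer from where it was at the start of the episode above 0.02 m or angle between any of glue_bottle, doll_a, doll_b, thread_cone, spare_plinth, scissors, tack_hammer's own z axis and vertical above 0.3 rad).
It also fails if it takes over 51 s, if anything falls off the work surface, if the arm or the gripper's body presses on something with over 40 N, if the wrist force passes 120 N, or if a joint passes its speed limit or range.

## Working session

There is one attempt and no reset: what is moved stays moved. The work goes in short steps, Python scripts to look and compute and a tool call to move; the robot and the scene stay as the last step left them, time stands still between calls to the robot, and variables do not carry over. Pictures are saved under pics/ and viewed, at most 10 in all, crops included, and the job is handed in when it is done.

Besides the shell and the picture viewer there is one more tool, called after ">>>" in YAML: its name, and indented under it one key for each argument. move_arm: Moves the arm, as the interface text tells. Its arguments: {"type":"object","properties":{"increments":{"type":"array","items":{"type":"object","properties":{"hand":{"type":"number"},"delta_pos":{"type":"array","items":{"type":"number"}},"twist":{"type":"array","items":{"type":"number"}}}}}},"required":["increments"]}

```bash
mkdir -p pics; python3 - <<'E'
from workcell import read_state, imaging, env
import cv2
for n in("side","top"):
    cv2.imwrite(f"pics/{n}0.png",imaging.grab_frame(n)[:,:,::-1]); print(imaging.get_calibration(n))
s=read_state();print(s['t'],s['eef_pos'],s['eef_rot'],s['contact_force'],s['finger_gap'])
E
```

```text
{'fx': 489.4825796230553, 'fy': 489.4825796230553, 'cx': 317.2674821363955, 'cy': 200.37054228651124, 'position': array([ 0.22659719, -0.88134577,  0.97295458]), 'attitude': array([ 0.90511785, -0.15866389, -0.26927793])}
{'fx': 451.4912006039943, 'fy': 451.4912006039943, 'cx': 324.19522003776046, 'cy': 204.94530303983737, 'position': array([0.42323504, 0.06901202, 1.54270168]), 'attitude': array([ 0.08552269, -0.08486633, -1.53973302])}
0.1 [0.1332633  0.50744081 0.23329072] [-4.02241920e-01 -3.11554593e+00  2.23489235e-03] [ 0.11923835 -0.06827194 -0.15435705] 0.0851385180790898
```

View pics/side0.png

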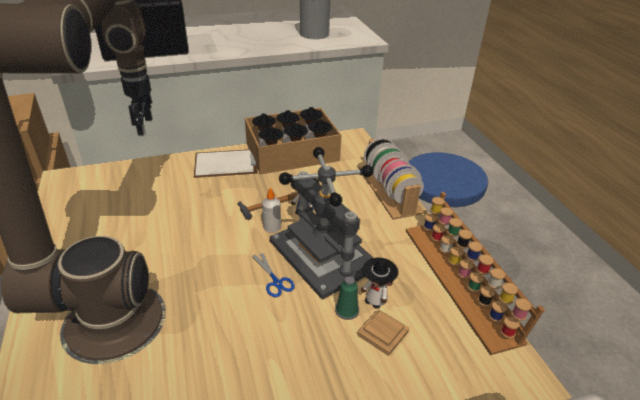

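View pics/top0.png

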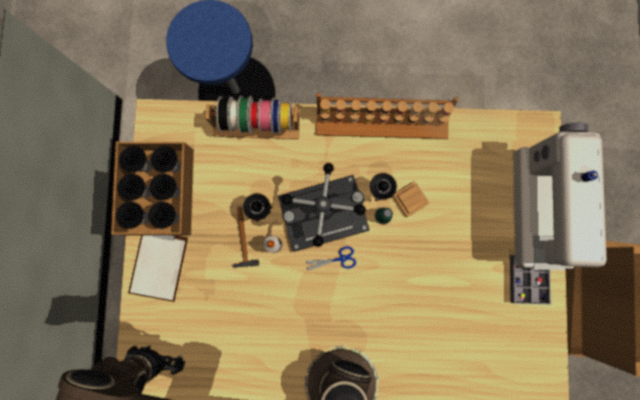

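Side: hub at about (327,173), balls near (319,153), (285,179) and (367,171). Top: hub at about (323,204), balls near (328,168), (318,241), (287,199) and (360,207). I'll zoom in for exact pixels.

```bash
python3 - <<'E'
import cv2,numpy as np
a=cv2.imread("pics/top0.png")[150:260,225:435]; b=cv2.imread("pics/side0.png")[135:300,230:410]
a=cv2.resize(a,None,fx=3.8,fy=3.8,interpolation=cv2.INTER_CUBIC); cv2.imwrite("pics/topc.png",a)
b=cv2.resize(b,None,fx=3.6,fy=3.6,interpolation=cv2.INTER_CUBIC); cv2.imwrite("pics/sidec.png",b)
E
```

```text
(no output)
```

View pics/topc.png

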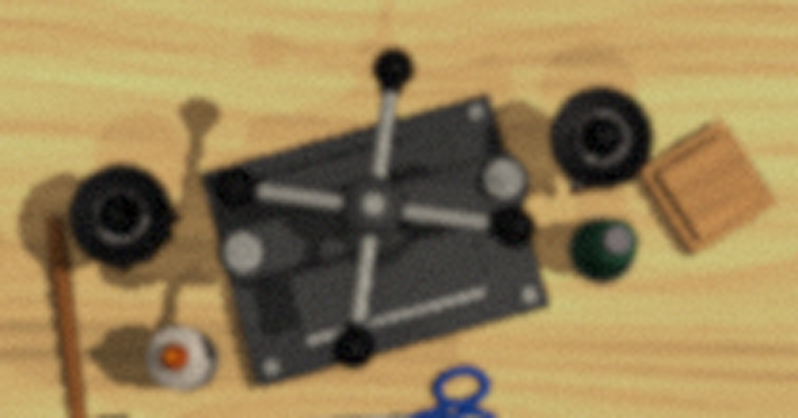

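View pics/sidec.png

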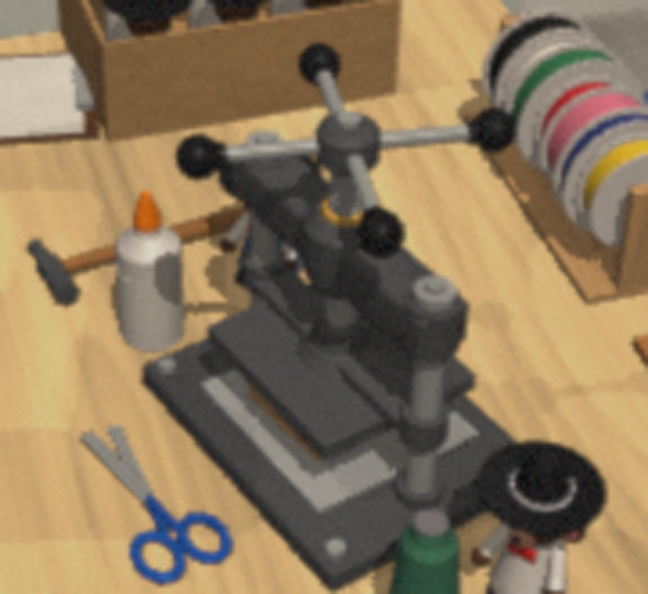

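Top crop balls: (393,68), (512,227), (353,345) and (234,186). In the same order, the side crop balls are (491,130), (380,231), (201,157) and (319,62). Crosshead nuts in the top crop are at (243,253) and (504,178).

```bash
cat > h.py <<'E'
import numpy as np
from scipy.spatial.transform import Rotation as R
from workcell import imaging
def ray(c,u,v):
    r=R.from_rotvec(c['attitude']).apply([(u-c['cx'])/c['fx'],-(v-c['cy'])/c['fy'],-1]); return np.array(c['position']),r/np.linalg.norm(r)
def tri(rs):
    A=b=0
    for p,d in rs:
        P=np.eye(3)-np.outer(d,d); A=A+P; b=b+P@p
    x=np.linalg.solve(A,b); return x,[np.linalg.norm(np.cross(x-p,d)) for p,d in rs]
def onz(r,z): p,d=r; return p+d*(z-p[2])/d[2]
E
python3 - <<'E'
from h import *
T=imaging.get_calibration("top");S=imaging.get_calibration("side")
t=lambda u,v:ray(T,225+(u+.5)/3.8-.5,150+(v+.5)/3.8-.5)
s=lambda u,v:ray(S,230+(u+.5)/3.6-.5,135+(v+.5)/3.6-.5)
X=[]
for a,b in zip([(393,68),(512,227),(353,345),(234,186)],[(491,130),(380,231),(201,157),(319,62)]):
    x,e=tri([t(*a),s(*b)]);X.append(x);print(x.round(4),np.round(e,4))
c=np.mean(X,0);print("hub",c)
for x in X: d=x-c;print(np.linalg.norm(d),np.degrees(np.arctan2(d[1],d[0])))
n=[onz(t(*p),.226) for p in((243,253),(504,178))];d=n[0]-n[1];print(n,np.mean(n,0),np.linalg.norm(d),np.degrees(np.arctan2(d[1],d[0]))-90)
print("bottle",onz(t(175,355),.146),"dolls",onz(t(122,212),.13),onz(t(602,137),.13),"cone",onz(t(616,240),.11))
E
```

```text
[0.6679 0.0641 0.277 ] [0.0012 0.0012]
[ 0.552  -0.0278  0.2783] [0.0001 0.0001]
[0.4614 0.0873 0.2762] [0. 0.]
[0.5757 0.1793 0.279 ] [0.0006 0.0006]
hub [0.56424875 0.07573179 0.27761449]
0.10427961886471697 -6.401596816166971
0.10423294999209584 -96.753841853284
0.10352013434645232 173.5867744021531
0.10421710123686072 83.6677714655916
[array([0.53098049, 0.17485996, 0.226     ]), array([ 0.59509827, -0.02475931,  0.226     ])] [0.56303938 0.07505032 0.226     ] 0.20966388220444113 17.80703794030687
bottle [0.4529364  0.23328567 0.146     ] dolls [0.56992417 0.28401329 0.13      ] [ 0.64442728 -0.11240087  0.13      ] cone [ 0.56060941 -0.12803079  0.11      ]
```

>>> move_arm:
  increments:
    - {"hand": 0, "delta_pos": [0, 0, -1], "twist": [0, 0, -1]}
    - {"hand": 0, "delta_pos": [0, 0, -1], "twist": [0, 0, -1]}
    - {"hand": 0, "delta_pos": [0, 0, -1], "twist": [0, 0, -0.45]}
    - {"hand": 0, "delta_pos": [0, 0, -1], "twist": [0, 0, 0]}
    - {"hand": 0, "delta_pos": [-0.8, -0.75, 0], "twist": [0, 0, 0]}
    - {"hand": 0, "delta_pos": [-0.8, -0.75, 0], "twist": [0, 0, 0]}
    - {"hand": 0, "delta_pos": [-0.8, -0.75, 0], "twist": [0, 0, 0]}
    - {"hand": 0, "delta_pos": [-0.8, -0.75, 0], "twist": [0, 0, 0]}
    - {"hand": 0, "delta_pos": [-0.8, -0.75, 0], "twist": [0, 0, 0]}
    - {"hand": 0, "delta_pos": [-0.8, -0.75, 0], "twist": [0, 0, 0]}
    - {"hand": 0, "delta_pos": [-0.8, -0.75, 0], "twist": [0, 0, 0]}
    - {"hand": 0, "delta_pos": [-0.8, -0.75, 0], "twist": [0, 0, 0]}

```text
t: 1.1
eef_pos: [0.3261, 0.3264, 0.3538]
eef_rot: [0.0, -3.141, 0.0]
contact_force: [0.2, 1.1, 0.6]
finger_gap: -0.0001
finger_force: 0.0
```

```bash
python3 - <<'E'
from h import *
from workcell import read_state,env
s=read_state();print(env.finger_overhang,s['t'],s['eef_pos'],R.from_rotvec(s['eef_rot']).as_matrix().round(3),s['contact_force'],s['finger_gap'])
E
```

```text
0.025 1.1 [0.32606737 0.32637716 0.35376147] [[-1. -0. -0.]
 [-0.  1. -0.]
 [ 0. -0. -1.]] [0.20533844 1.09633795 0.57727447] -8.067737207019887e-05
```

>>> move_arm:
  increments:
    - {"hand": 0, "delta_pos": [-0.8, -0.75, 0], "twist": [0, 0, 0]}
    - {"hand": 0, "delta_pos": [-0.8, -0.75, 0], "twist": [0, 0, 0]}
    - {"hand": 0, "delta_pos": [-0.8, -0.75, 0], "twist": [0, 0, 0]}
    - {"hand": 0, "delta_pos": [-0.8, -0.75, 0], "twist": [0, 0, 0]}
    - {"hand": 0, "delta_pos": [-0.8, -0.75, 0], "twist": [0, 0, 0]}
    - {"hand": 0, "delta_pos": [-0.8, -0.75, 0], "twist": [0, 0, 0]}
    - {"hand": 0, "delta_pos": [-0.8, -0.75, 0], "twist": [0, 0, 0]}
    - {"hand": 0, "delta_pos": [-0.8, -0.75, 0], "twist": [0, 0, 0]}
    - {"hand": 0, "delta_pos": [0, 0, 0], "twist": [0, 0, 0]}
    - {"hand": 0, "delta_pos": [0, 0, 0], "twist": [0, 0, 0]}

```text
t: 1.93
eef_pos: [0.5181, 0.1465, 0.3528]
eef_rot: [-0.005, -3.139, 0.001]
contact_force: [0.3, 0.5, 0.5]
finger_gap: -0.0003
finger_force: 0.0
```

```bash
python3 - <<'E'
from workcell import imaging
import cv2,numpy as np
a=imaging.grab_frame("top")[130:270,215:445,::-1];b=imaging.grab_frame("side")[60:240,230:450,::-1]
a=cv2.resize(a,(460,280));b=cv2.resize(b,(330,270));o=np.zeros((280,795,3),np.uint8);o[:,:460]=a;o[:270,465:]=b
cv2.imwrite("pics/m1.png",o)
E
```

```text
(no output)
```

View pics/m1.png

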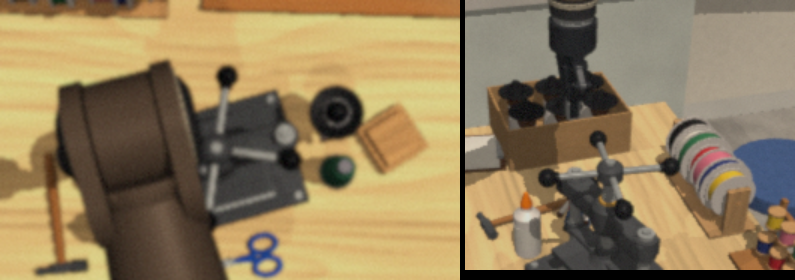

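The side view shows the closed fingertips above and to the left of the far ball, clear of the handle. Next I go down into the gap between the spokes.

>>> move_arm:
  increments:
    - {"hand": 0, "delta_pos": [-0.45, -0.5, 0], "twist": [0, 0, 0]}
    - {"hand": 0, "delta_pos": [0, 0, 0.6], "twist": [0, 0, 0]}
    - {"hand": 0, "delta_pos": [0, 0, 0.6], "twist": [0, 0, 0]}
    - {"hand": 0, "delta_pos": [0, 0, 0.6], "twist": [0, 0, 0]}
    - {"hand": 0, "delta_pos": [0, 0, 0.5], "twist": [0, 0, 0]}
    - {"hand": 0, "delta_pos": [0, 0, 0.4], "twist": [0, 0, 0]}
    - {"hand": 0, "delta_pos": [0, 0, 0], "twist": [0, 0, 0]}
    - {"hand": 0, "delta_pos": [0, 0, 0], "twist": [0, 0, 0]}

```text
t: 2.7
eef_pos: [0.5297, 0.1335, 0.2731]
eef_rot: [0.002, -3.141, 0.0]
contact_force: [-1.3, 0.8, 1.4]
finger_gap: 0.0002
finger_force: 0.0
```

```bash
cat > plan.py <<'E'
from h import *
from workcell import read_state
import sys
# plan A1 [step n]: from current angle, n steps of step deg clockwise at radius 65, tool units (x=-X,y=Y)
H=np.array([.564,.0755]);s=read_state();p=s['eef_pos'][:2];d=p-H
a=np.degrees(np.arctan2(d[1],d[0]));print(s['t'],p,s['eef_pos'][2],'ang',a,'r',np.hypot(*d),s['contact_force'])
st,n=float(sys.argv[1]),int(sys.argv[2])
for k in range(1,n+1):
    t=np.radians(a-st*k);q=H+.065*np.array([np.cos(t),np.sin(t)]);v=(q-p)/.03;p=q;print(round(a-st*k),[round(-v[0],2),round(v[1],2)])
E
python3 plan.py 8 12
```

```text
2.7 [0.52966181 0.13354662] 0.27310972052974025 ang 120.60695677994372 r 0.06744273121246969 [-1.33707171  0.79335095  1.40869998]
113 [np.float64(-0.31), np.float64(0.07)]
105 [np.float64(-0.29), np.float64(0.1)]
97 [np.float64(-0.3), np.float64(0.06)]
89 [np.float64(-0.3), np.float64(0.01)]
81 [np.float64(-0.3), np.float64(-0.03)]
73 [np.float64(-0.29), np.float64(-0.07)]
65 [np.float64(-0.28), np.float64(-0.11)]
57 [np.float64(-0.26), np.float64(-0.15)]
49 [np.float64(-0.24), np.float64(-0.18)]
41 [np.float64(-0.21), np.float64(-0.22)]
33 [np.float64(-0.18), np.float64(-0.24)]
25 [np.float64(-0.14), np.float64(-0.27)]
```

>>> move_arm:
  increments:
    - {"hand": 0, "delta_pos": [-0.3, 0.08, 0], "twist": [0, 0, 0]}
    - {"hand": 0, "delta_pos": [-0.15, 0.05, 0], "twist": [0, 0, 0]}
    - {"hand": 0, "delta_pos": [-0.15, 0.05, 0], "twist": [0, 0, 0]}
    - {"hand": 0, "delta_pos": [-0.15, 0.03, 0], "twist": [0, 0, 0]}
    - {"hand": 0, "delta_pos": [-0.15, 0.03, 0], "twist": [0, 0, 0]}
    - {"hand": 0, "delta_pos": [-0.15, 0, 0], "twist": [0, 0, 0]}
    - {"hand": 0, "delta_pos": [-0.15, 0, 0], "twist": [0, 0, 0]}
    - {"hand": 0, "delta_pos": [-0.15, -0.02, 0], "twist": [0, 0, 0]}
    - {"hand": 0, "delta_pos": [-0.15, -0.02, 0], "twist": [0, 0, 0]}
    - {"hand": 0, "delta_pos": [-0.15, -0.03, 0], "twist": [0, 0, 0]}
    - {"hand": 0, "delta_pos": [-0.15, -0.04, 0], "twist": [0, 0, 0]}

```text
t: 3.62
eef_pos: [0.5836, 0.1365, 0.2724]
eef_rot: [-0.0, -3.137, 0.0]
contact_force: [-6.7, -0.3, -0.1]
finger_gap: 0.0003
finger_force: 2.7
```

```bash
python3 plan.py 6 12
```

```text
3.6167 [0.5835953  0.13653606] 0.27239951467093504 ang 72.20105398317881 r 0.06410442178138608 [-6.72936651 -0.32892865 -0.08446648]
66 [np.float64(-0.22), np.float64(-0.05)]
60 [np.float64(-0.2), np.float64(-0.1)]
54 [np.float64(-0.19), np.float64(-0.12)]
48 [np.float64(-0.18), np.float64(-0.14)]
42 [np.float64(-0.16), np.float64(-0.16)]
36 [np.float64(-0.14), np.float64(-0.18)]
30 [np.float64(-0.12), np.float64(-0.19)]
24 [np.float64(-0.1), np.float64(-0.2)]
18 [np.float64(-0.08), np.float64(-0.21)]
12 [np.float64(-0.06), np.float64(-0.22)]
6 [np.float64(-0.04), np.float64(-0.22)]
0 [np.float64(-0.01), np.float64(-0.23)]
```

>>> move_arm:
  increments:
    - {"hand": 0, "delta_pos": [-0.22, -0.06, 0], "twist": [0, 0, 0]}
    - {"hand": 0, "delta_pos": [-0.2, -0.1, 0], "twist": [0, 0, 0]}
    - {"hand": 0, "delta_pos": [-0.19, -0.12, 0], "twist": [0, 0, 0]}
    - {"hand": 0, "delta_pos": [-0.18, -0.14, 0], "twist": [0, 0, 0]}
    - {"hand": 0, "delta_pos": [-0.16, -0.16, 0], "twist": [0, 0, 0]}
    - {"hand": 0, "delta_pos": [-0.14, -0.18, 0], "twist": [0, 0, 0]}
    - {"hand": 0, "delta_pos": [-0.12, -0.19, 0], "twist": [0, 0, 0]}
    - {"hand": 0, "delta_pos": [-0.1, -0.2, 0], "twist": [0, 0, 0]}
    - {"hand": 0, "delta_pos": [-0.08, -0.21, 0], "twist": [0, 0, 0]}
    - {"hand": 0, "delta_pos": [-0.06, -0.22, 0], "twist": [0, 0, 0]}
    - {"hand": 0, "delta_pos": [-0.04, -0.22, 0], "twist": [0, 0, 0]}
    - {"hand": 0, "delta_pos": [-0.01, -0.23, 0], "twist": [0, 0, 0]}

```text
t: 4.62
eef_pos: [0.6302, 0.0771, 0.2735]
eef_rot: [-0.001, 3.141, 0.006]
contact_force: [-1.1, 6.6, 0.7]
finger_gap: 0.0
finger_force: 3.7
```

```bash
python3 plan.py 6 12
```

```text
4.6167 [0.63024688 0.07713655] 0.27347693733476 ang 1.4151390044129957 r 0.06626708931358659 [-1.13408144  6.6014093   0.73022562]
-5 [np.float64(0.05), np.float64(-0.23)]
-11 [np.float64(0.03), np.float64(-0.22)]
-17 [np.float64(0.05), np.float64(-0.22)]
-23 [np.float64(0.08), np.float64(-0.21)]
-29 [np.float64(0.1), np.float64(-0.2)]
-35 [np.float64(0.12), np.float64(-0.19)]
-41 [np.float64(0.14), np.float64(-0.18)]
-47 [np.float64(0.16), np.float64(-0.16)]
-53 [np.float64(0.17), np.float64(-0.15)]
-59 [np.float64(0.19), np.float64(-0.13)]
-65 [np.float64(0.2), np.float64(-0.11)]
-71 [np.float64(0.21), np.float64(-0.09)]
```

>>> move_arm:
  increments:
    - {"hand": 0, "delta_pos": [0.03, -0.23, 0], "twist": [0, 0, 0]}
    - {"hand": 0, "delta_pos": [0.03, -0.22, 0], "twist": [0, 0, 0]}
    - {"hand": 0, "delta_pos": [0.05, -0.22, 0], "twist": [0, 0, 0]}
    - {"hand": 0, "delta_pos": [0.08, -0.21, 0], "twist": [0, 0, 0]}
    - {"hand": 0, "delta_pos": [0.1, -0.2, 0], "twist": [0, 0, 0]}
    - {"hand": 0, "delta_pos": [0.12, -0.19, 0], "twist": [0, 0, 0]}
    - {"hand": 0, "delta_pos": [0.14, -0.18, 0], "twist": [0, 0, 0]}
    - {"hand": 0, "delta_pos": [0.16, -0.16, 0], "twist": [0, 0, 0]}
    - {"hand": 0, "delta_pos": [0.17, -0.15, 0], "twist": [0, 0, 0]}
    - {"hand": 0, "delta_pos": [0.19, -0.13, 0], "twist": [0, 0, 0]}

```text
t: 5.45
eef_pos: [0.5995, 0.0198, 0.2739]
eef_rot: [-0.0, 3.138, 0.004]
contact_force: [3.9, 3.2, 3.7]
finger_gap: -0.0
finger_force: 2.8
```

```bash
python3 plan.py 4 12
```

```text
5.45 [0.5994559  0.01975851] 0.2739222769699905 ang -57.54048755527723 r 0.06606235562241658 [3.85269524 3.17052945 3.71545928]
-62 [np.float64(0.15), np.float64(-0.05)]
-66 [np.float64(0.14), np.float64(-0.07)]
-70 [np.float64(0.14), np.float64(-0.06)]
-74 [np.float64(0.14), np.float64(-0.05)]
-78 [np.float64(0.15), np.float64(-0.04)]
-82 [np.float64(0.15), np.float64(-0.03)]
-86 [np.float64(0.15), np.float64(-0.02)]
-90 [np.float64(0.15), np.float64(-0.01)]
-94 [np.float64(0.15), np.float64(0.0)]
-98 [np.float64(0.15), np.float64(0.01)]
-102 [np.float64(0.15), np.float64(0.03)]
-106 [np.float64(0.15), np.float64(0.04)]
```

>>> move_arm:
  increments:
    - {"hand": 0, "delta_pos": [0.15, -0.07, 0], "twist": [0, 0, 0]}
    - {"hand": 0, "delta_pos": [0.14, -0.07, 0], "twist": [0, 0, 0]}
    - {"hand": 0, "delta_pos": [0.14, -0.06, 0], "twist": [0, 0, 0]}
    - {"hand": 0, "delta_pos": [0.14, -0.05, 0], "twist": [0, 0, 0]}
    - {"hand": 0, "delta_pos": [0.15, -0.04, 0], "twist": [0, 0, 0]}
    - {"hand": 0, "delta_pos": [0.15, -0.03, 0], "twist": [0, 0, 0]}

```text
t: 5.95
eef_pos: [0.5728, 0.0092, 0.2745]
eef_rot: [0.0, 3.137, -0.0]
contact_force: [4.3, 1.7, 6.7]
finger_gap: 0.0002
finger_force: 3.5
```

```bash
python3 plan.py 4 12
```

```text
5.95 [0.57282368 0.00920037] 0.2745229768588787 ang -82.41916891092815 r 0.06688421696984492 [4.30288468 1.65739836 6.7461371 ]
-86 [np.float64(0.16), np.float64(0.05)]
-90 [np.float64(0.15), np.float64(-0.0)]
-94 [np.float64(0.15), np.float64(0.01)]
-98 [np.float64(0.15), np.float64(0.02)]
-102 [np.float64(0.15), np.float64(0.03)]
-106 [np.float64(0.15), np.float64(0.04)]
-110 [np.float64(0.14), np.float64(0.05)]
-114 [np.float64(0.14), np.float64(0.06)]
-118 [np.float64(0.14), np.float64(0.07)]
-122 [np.float64(0.13), np.float64(0.08)]
-126 [np.float64(0.12), np.float64(0.09)]
-130 [np.float64(0.12), np.float64(0.09)]
```

```bash
python3 - <<'E'
from workcell import imaging,read_state
import cv2
cv2.imwrite("pics/s2.png",cv2.resize(imaging.grab_frame("side")[110:250,230:410,::-1],None,fx=4,fy=4,interpolation=2))
print(read_state()['contact_force'])
E
```

```text
[3.34326444 0.2025813  6.02194845]
```

View pics/s2.png

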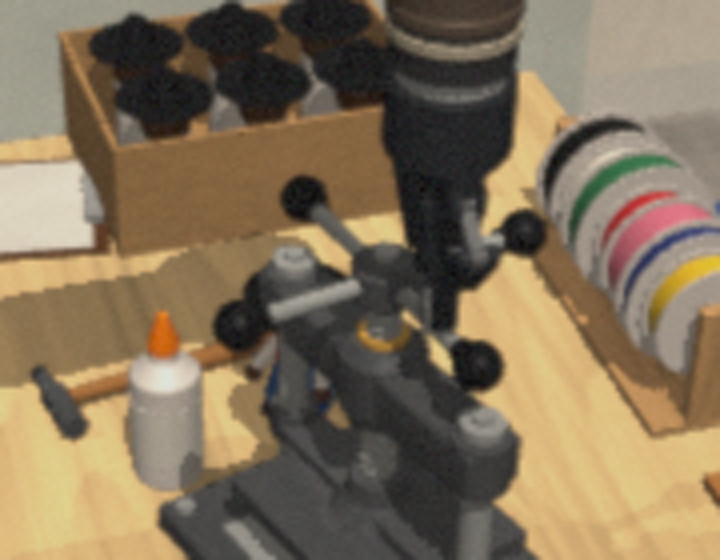

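The near spoke is ahead of the finger. The growing upward force suggests the tip may be riding on the bar's upper side. I'll fit the hub height and angle from the ball pixels: (475,362), (522,231), (304,197) and (240,324).

```bash
python3 - <<'E'
from h import *
from scipy.optimize import least_squares
S=imaging.get_calibration("side")
px=np.array([(475,362),(522,231),(304,197),(240,324)]);rs=[ray(S,230+(u+.5)/4-.5,110+(v+.5)/4-.5) for u,v in px]
def f(x):
    o=[]
    for k,(p,d) in enumerate(rs):
        t=x[0]+k*np.pi/2;b=np.array([.564+.104*np.cos(t),.0755+.104*np.sin(t),x[1]]);o+=list(np.cross(b-p,d)*1000)
    return o
r=least_squares(f,[np.radians(-99),.262]);print(np.degrees(r.x[0]),r.x[1],np.abs(r.fun).max())
E
```

```text
-76.62654961602878 0.26444900917633607 1.068973121411576
```

```bash
python3 - <<'E'
from h import *
from workcell import read_state
S=imaging.get_calibration("side");s=read_state()
def pr(P):
    c=R.from_rotvec(S['attitude']).inv().apply(np.array(P)-S['position']);u=S['cx']+S['fx']*c[0]/-c[2];v=S['cy']-S['fy']*c[1]/-c[2];return np.round([(u-230+.5)*4,(v-110+.5)*4])
e=s['eef_pos'];print(e)
for z in (.2495,.26,.27,.2745,.3,.32): print(z,pr([e[0],e[1],z]))
for r in(.023,.05,.066,.086,.104): t=np.radians(-76.6);print(r,pr([.564+r*np.cos(t),.0755+r*np.sin(t),.2644]))
print(pr([.564,.0755,.2644]))
E
python3 - <<'E'
import cv2
a=cv2.imread("pics/s2.png")[200:420,330:580];cv2.imwrite("pics/s2c.png",cv2.resize(a,None,fx=2.6,fy=2.6,interpolation=2))
E
```

```text
[0.57180376 0.00899233 0.27453185]
0.2495 [432. 354.]
0.26 [432. 340.]
0.27 [433. 327.]
0.2745 [434. 321.]
0.3 [436. 287.]
0.32 [437. 259.]
0.023 [406. 295.]
0.05 [429. 317.]
0.066 [443. 331.]
0.086 [461. 348.]
0.104 [478. 364.]
[387. 276.]
```

View pics/s2c.png

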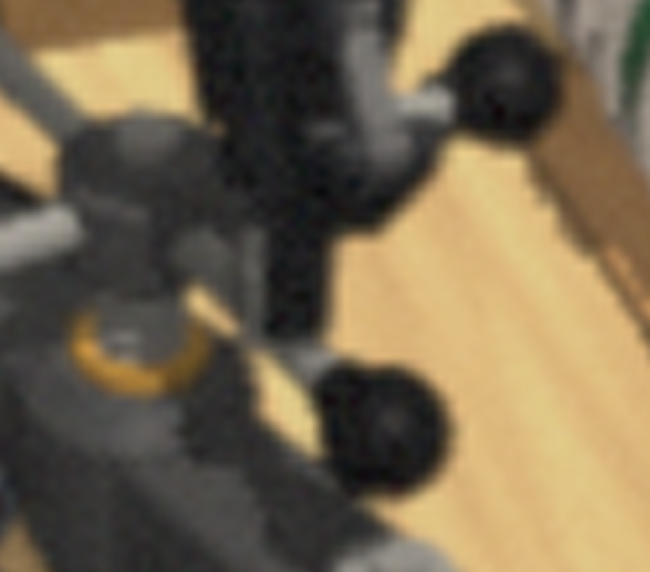

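The picture shows the finger ending at about z 0.268, on top of the sunken spoke: the spoke slipped beneath it. I'll lift, go back behind the spoke and push again deeper.

>>> move_arm:
  increments:
    - {"hand": 0, "delta_pos": [0, 0, -0.6], "twist": [0, 0, 0]}
    - {"hand": 0, "delta_pos": [0, 0, -0.6], "twist": [0, 0, 0]}
    - {"hand": 0, "delta_pos": [-0.5, 0.2, 0], "twist": [0, 0, 0]}
    - {"hand": 0, "delta_pos": [-0.5, 0.2, 0], "twist": [0, 0, 0]}
    - {"hand": 0, "delta_pos": [-0.3, 0.1, 0], "twist": [0, 0, 0]}
    - {"hand": 0, "delta_pos": [0, 0, 0], "twist": [0, 0, 0]}
    - {"hand": 0, "delta_pos": [0, 0, 0], "twist": [0, 0, 0]}

```text
t: 6.58
eef_pos: [0.6101, 0.0241, 0.3079]
eef_rot: [-0.0, -3.139, 0.001]
contact_force: [0.3, 0.5, -0.6]
finger_gap: -0.0001
finger_force: 0.0
```

```bash
python3 plan.py 4 1; python3 - <<'E'
from h import *
from workcell import read_state
import cv2
S=imaging.get_calibration("side");s=read_state()
def pr(P):
    c=R.from_rotvec(S['attitude']).inv().apply(np.array(P)-S['position']);u=S['cx']+S['fx']*c[0]/-c[2];v=S['cy']-S['fy']*c[1]/-c[2];return np.array([(u-300+.5)*8,(v-110+.5)*8])
e=s['eef_pos'];im=cv2.resize(imaging.grab_frame("side")[110:185,300:400,::-1],None,fx=8,fy=8,interpolation=2)
for o in(0,.01,.02,.03):
    q=pr(e-[0,0,o]);print(o,q.round());cv2.circle(im,tuple(int(v) for v in q),3,(0,0,255),-1)
cv2.imwrite("pics/s3.png",im)
print("m1",pr([.5181,.1465,.3528])/8+[300,110],pr([.5181,.1465,.3278])/8+[300,110],"seen 301,138.7")
E
```

```text
6.5833 [0.6101424  0.02408832] 0.30794725883860224 ang -48.091764768378034 r 0.06908170828990579 [ 0.32329248  0.49042674 -0.63638964]
-52 [np.float64(0.21), np.float64(0.0)]
0 [416. 505.]
0.01 [414. 532.]
0.02 [412. 559.]
0.03 [410. 586.]
m1 [301.5952376  137.08962812] [301.57008126 145.69967676] seen 301,138.7
```

View pics/s3.png

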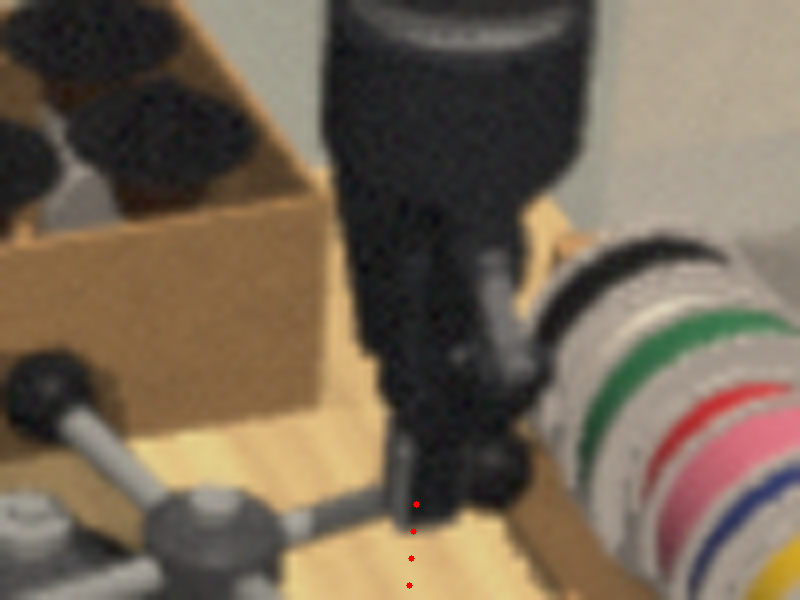

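The visible tip is only about 7 mm ahead of the TCP. I'll go down to a TCP z of about 0.254 and push on.

>>> move_arm:
  increments:
    - {"hand": 0, "delta_pos": [0, 0, 0.5], "twist": [0, 0, 0]}
    - {"hand": 0, "delta_pos": [0, 0, 0.5], "twist": [0, 0, 0]}
    - {"hand": 0, "delta_pos": [0, 0, 0.4], "twist": [0, 0, 0]}
    - {"hand": 0, "delta_pos": [0, 0, 0.4], "twist": [0, 0, 0]}
    - {"hand": 0, "delta_pos": [0, 0, 0], "twist": [0, 0, 0]}
    - {"hand": 0, "delta_pos": [0, 0, 0], "twist": [0, 0, 0]}

```text
t: 7.13
eef_pos: [0.6094, 0.024, 0.2549]
eef_rot: [-0.001, -3.14, 0.0]
contact_force: [0.7, -1.1, 0.4]
finger_gap: -0.0002
finger_force: 0.0
```

```bash
sed -i 's/\.065\*/.068*/' plan.py; python3 plan.py 4 12
```

```text
7.1333 [0.60943588 0.02396426] 0.25491243141041314 ang -48.59936722238943 r 0.06870481754286 [ 0.66616754 -1.08924599  0.37535398]
-53 [np.float64(0.14), np.float64(-0.08)]
-57 [np.float64(0.13), np.float64(-0.09)]
-61 [np.float64(0.14), np.float64(-0.08)]
-65 [np.float64(0.14), np.float64(-0.07)]
-69 [np.float64(0.15), np.float64(-0.06)]
-73 [np.float64(0.15), np.float64(-0.05)]
-77 [np.float64(0.15), np.float64(-0.04)]
-81 [np.float64(0.16), np.float64(-0.03)]
-85 [np.float64(0.16), np.float64(-0.02)]
-89 [np.float64(0.16), np.float64(-0.01)]
-93 [np.float64(0.16), np.float64(0.0)]
-97 [np.float64(0.16), np.float64(0.01)]
```

>>> move_arm:
  increments:
    - {"hand": 0, "delta_pos": [0.14, -0.08, 0], "twist": [0, 0, 0]}
    - {"hand": 0, "delta_pos": [0.13, -0.09, 0], "twist": [0, 0, 0]}
    - {"hand": 0, "delta_pos": [0.14, -0.08, 0], "twist": [0, 0, 0]}
    - {"hand": 0, "delta_pos": [0.14, -0.07, 0], "twist": [0, 0, 0]}
    - {"hand": 0, "delta_pos": [0.15, -0.06, 0], "twist": [0, 0, 0]}
    - {"hand": 0, "delta_pos": [0.15, -0.05, 0], "twist": [0, 0, 0]}
    - {"hand": 0, "delta_pos": [0.15, -0.04, 0], "twist": [0, 0, 0]}
    - {"hand": 0, "delta_pos": [0.15, -0.03, 0], "twist": [0, 0, 0]}
    - {"hand": 0, "delta_pos": [0.15, -0.02, 0], "twist": [0, 0, 0]}

```text
t: 7.88
eef_pos: [0.586, 0.0126, 0.2564]
eef_rot: [-0.003, 3.113, 0.014]
contact_force: [65.3, 15.4, -23.5]
finger_gap: 0.0002
finger_force: 32.9
```

```bash
python3 plan.py 3 12
```

```text
7.8833 [0.58595887 0.01263965] 0.25642142757850006 ang -70.74426737950336 r 0.06658540043346584 [ 65.27847951  15.43588592 -23.48011634]
-74 [np.float64(0.1), np.float64(-0.08)]
-77 [np.float64(0.11), np.float64(-0.03)]
-80 [np.float64(0.12), np.float64(-0.02)]
-83 [np.float64(0.12), np.float64(-0.02)]
-86 [np.float64(0.12), np.float64(-0.01)]
-89 [np.float64(0.12), np.float64(-0.01)]
-92 [np.float64(0.12), np.float64(0.0)]
-95 [np.float64(0.12), np.float64(0.01)]
-98 [np.float64(0.12), np.float64(0.01)]
-101 [np.float64(0.12), np.float64(0.02)]
-104 [np.float64(0.12), np.float64(0.03)]
-107 [np.float64(0.11), np.float64(0.03)]
```

65 N: the handle is stiff. I'll back off and measure.

>>> move_arm:
  increments:
    - {"hand": 0, "delta_pos": [-0.3, 0.07, 0], "twist": [0, 0, 0]}
    - {"hand": 0, "delta_pos": [-0.3, 0.1, 0], "twist": [0, 0, 0]}
    - {"hand": 0, "delta_pos": [-0.4, 0.2, 0], "twist": [0, 0, 0]}
    - {"hand": 0, "delta_pos": [-0.3, 0.2, 0], "twist": [0, 0, 0]}
    - {"hand": 0, "delta_pos": [0, 0, 0], "twist": [0, 0, 0]}

```text
t: 8.3
eef_pos: [0.6114, 0.0266, 0.2545]
eef_rot: [0.001, -3.141, -0.0]
contact_force: [-0.6, -0.3, -0.5]
finger_gap: 0.0
finger_force: 0.0
```

```bash
python3 plan.py 3 1; python3 - <<'E'
from workcell import imaging
import cv2
f=imaging.grab_frame("side")[:,:,::-1];cv2.imwrite("pics/f4.png",f)
cv2.imwrite("pics/s4.png",cv2.resize(f[125:275,265:405],None,fx=4,fy=4,interpolation=2))
E
```

```text
8.3 [0.61143235 0.02658361] 0.2545316751005818 ang -45.88244310440593 r 0.06813692965495564 [-0.62214496 -0.2876934  -0.46991208]
-49 [np.float64(0.09), np.float64(-0.08)]
```

View pics/s4.png

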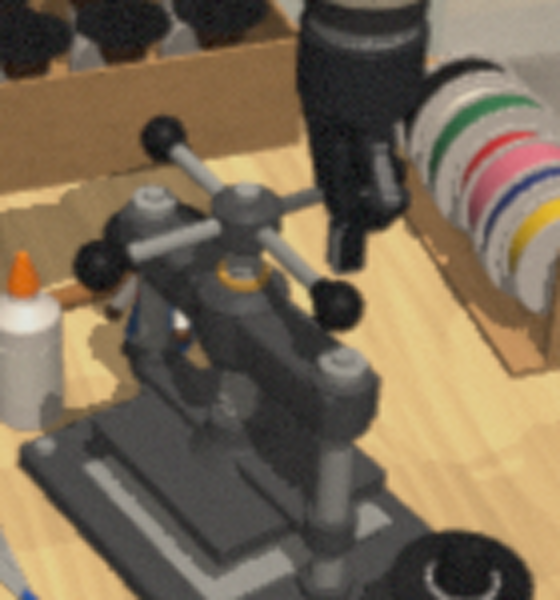

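The platen now lies low on the plinth. Balls are at (336,304), (164,138) and (100,264) in this crop (offset 265,125, x4).

```bash
python3 - <<'E'
from h import *
from scipy.optimize import least_squares
S=imaging.get_calibration("side")
rs=[(k,ray(S,265+(u+.5)/4-.5,125+(v+.5)/4-.5)) for k,u,v in((0,336,304),(2,164,138),(3,100,264))]
def f(x):
    o=[]
    for k,(p,d) in rs:
        t=x[0]+k*np.pi/2;b=np.array([.564+.104*np.cos(t),.0755+.104*np.sin(t),x[1]]);o+=list(np.cross(b-p,d)*1000)
    return o
r=least_squares(f,[np.radians(-85),.26]);print(np.degrees(r.x[0]),r.x[1],np.abs(r.fun).max())
E
```

```text
-76.64207810222183 0.2635901225023631 0.5060909798303426
```

The spoke did not move under 65 N. I need to know whether it is clamped or something else blocked the hand, so I'll press again gently at a slightly larger radius.

>>> move_arm:
  increments:
    - {"hand": 0, "delta_pos": [0.2, -0.28, 0], "twist": [0, 0, 0]}
    - {"hand": 0, "delta_pos": [0.2, -0.28, 0], "twist": [0, 0, 0]}
    - {"hand": 0, "delta_pos": [0.06, -0.015, 0], "twist": [0, 0, 0]}
    - {"hand": 0, "delta_pos": [0.06, -0.015, 0], "twist": [0, 0, 0]}
    - {"hand": 0, "delta_pos": [0, 0, 0], "twist": [0, 0, 0]}
    - {"hand": 0, "delta_pos": [0, 0, 0], "twist": [0, 0, 0]}

```text
t: 8.85
eef_pos: [0.596, 0.0071, 0.2554]
eef_rot: [0.002, 3.137, -0.0]
contact_force: [8.1, 1.3, -3.7]
finger_gap: -0.0001
finger_force: 4.1
```

```bash
cat > chk.py <<'E'
from h import *
from workcell import read_state
import cv2
s=read_state();print(s['t'],s['eef_pos'],'F',s['contact_force'].round(1),'M',s['torque'].round(2))
f0=cv2.imread("pics/f4.png");f=imaging.grab_frame("side")[:,:,::-1]
def sub(r):
    _,_,_,(x,y)=cv2.minMaxLoc(r);g=lambda a,b,c:(a-c)/2/(a-2*b+c)
    return x+(g(*r[y,x-1:x+2]) if 0<x<r.shape[1]-1 else 9),y+(g(*r[y-1:y+2,x]) if 0<y<r.shape[0]-1 else 9)
for n,(u,v) in dict(near=(349,201),far=(306,159.5),left=(290,191)).items():
    u,v=int(u),int(v);T=f0[v-8:v+9,u-8:u+9];W=f[v-18:v+19,u-18:u+19]
    a=sub(cv2.matchTemplate(W,T,cv2.TM_CCOEFF_NORMED));print(n,np.round([a[0]-10,a[1]-10],2))
E
python3 chk.py
```

```text
8.85 [0.59597073 0.00709218 0.25542021] F [ 8.1  1.3 -3.7] M [-0.04 -1.71  0.03]
near [-0.22 -0.05]
far [ 0.12 -0.56]
left [-0.17 -0.14]
```

>>> move_arm:
  increments:
    - {"hand": 0, "delta_pos": [0.06, -0.015, 0], "twist": [0, 0, 0]}
    - {"hand": 0, "delta_pos": [0.06, -0.015, 0], "twist": [0, 0, 0]}
    - {"hand": 0, "delta_pos": [0, 0, 0], "twist": [0, 0, 0]}
    - {"hand": 0, "delta_pos": [0, 0, 0], "twist": [0, 0, 0]}

```text
t: 9.23
eef_pos: [0.5944, 0.0066, 0.2555]
eef_rot: [0.002, 3.134, 0.001]
contact_force: [16.6, 1.0, -6.4]
finger_gap: 0.0001
finger_force: 7.8
```

```bash
python3 chk.py
```

```text
9.2333 [0.59441951 0.00661505 0.25546122] F [16.6  1.  -6.4] M [ 0.23 -3.24  0.06]
near [-0.8   0.08]
far [ 0.62 -0.65]
left [-0.4  -0.44]
```

>>> move_arm:
  increments:
    - {"hand": 0, "delta_pos": [-0.3, 0.1, 0], "twist": [0, 0, 0]}
    - {"hand": 0, "delta_pos": [-0.3, 0.15, 0], "twist": [0, 0, 0]}
    - {"hand": 0, "delta_pos": [0, 0, 0], "twist": [0, 0, 0]}
    - {"hand": 0, "delta_pos": [0, 0, 0], "twist": [0, 0, 0]}

```text
t: 9.62
eef_pos: [0.609, 0.0146, 0.2548]
eef_rot: [-0.0, -3.14, 0.0]
contact_force: [0.1, 0.2, -0.5]
finger_gap: 0.0
finger_force: 0.0
```

```bash
python3 chk.py; python3 - <<'E'
from h import *
import cv2
S=imaging.get_calibration("side")
im=cv2.resize(imaging.grab_frame("side")[215:280,265:380,::-1],None,fx=6.9,fy=6.9,interpolation=2)
def pr(P):
    c=R.from_rotvec(S['attitude']).inv().apply(np.array(P)-S['position']);u=S['cx']+S['fx']*c[0]/-c[2];v=S['cy']-S['fy']*c[1]/-c[2];return (np.array([u-265+.5,v-215+.5])*6.9).astype(int)
def L(pts,col):
    g=np.radians(17.8);Q=[pr([.5635+x*np.cos(g)-y*np.sin(g),.0753+x*np.sin(g)+y*np.cos(g),z]) for x,y,z in pts]
    cv2.polylines(im,[np.array(Q)],False,col,1)
for z,c in((.076,(0,255,0)),(.060,(0,0,255))): L([(-.07,.08,z),(-.07,-.08,z),(.07,-.08,z)],c)
L([(-.1,.135,.024),(-.1,-.135,.024),(.1,-.135,.024)],(255,255,0))
cv2.imwrite("pics/s5.png",im)
E
```

```text
9.6167 [0.60897937 0.01459254 0.2547798 ] F [ 0.1  0.2 -0.5] M [ 0.05 -0.    0.01]
near [0.17 0.11]
far [-0.04 -0.35]
left [-0.02  0.06]
```

View pics/s5.png

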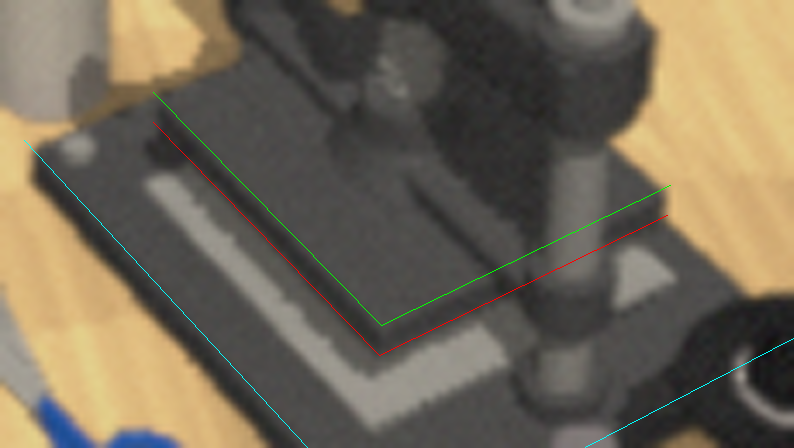

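The platen's underside matches the z = 0.060 overlay, so it bears on the plinth. The handle gives only about 1° under 16 N and springs back to the same place, so it is clamped. I'll take the hand away.

>>> move_arm:
  increments:
    - {"hand": 0, "delta_pos": [0, 0, -0.6], "twist": [0, 0, 0]}
    - {"hand": 0, "delta_pos": [0, 0, -1], "twist": [0, 0, 0]}
    - {"hand": 0, "delta_pos": [0, 0, -1], "twist": [0, 0, 0]}
    - {"hand": 0, "delta_pos": [0, 0, -1], "twist": [0, 0, 0]}
    - {"hand": 0, "delta_pos": [0, 0, -1], "twist": [0, 0, 0]}
    - {"hand": 0, "delta_pos": [0, 0, 0], "twist": [0, 0, 0]}
    - {"hand": 0, "delta_pos": [0, 0, 0], "twist": [0, 0, 0]}
    - {"hand": 0, "delta_pos": [0, 0, 0], "twist": [0, 0, 0]}

```text
t: 10.38
eef_pos: [0.6093, 0.0147, 0.3925]
eef_rot: [-0.0, -3.141, 0.0]
contact_force: [1.0, 0.4, -0.8]
finger_gap: 0.0001
finger_force: 0.0
```

```bash
python3 chk.py; python3 -c "
from workcell import env
print(env.hand_in())"
```

```text
10.3833 [0.60925077 0.0146743  0.39252195] F [ 1.   0.4 -0.8] M [-0.02 -0.01  0.01]
near [ 0.07 -0.03]
far [-0.23 -0.22]
left [0.34 0.28]
the job is handed in; nothing more can be done
None
```

The press is closed on the plinth and handed in at 10.4 s with the hand clear. The handle gave only about 1° to a 16 N push and sprang back; the platen force could not be read, the hand-in gave no verdict, and one push reached about 70 N at the wrist (limit 120 N) after the finger had slipped over a spoke.

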